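# Park the brass roller at the top of the rolling ramp

### The arm

A 6-joint arm with a two-finger parallel gripper is mounted at the origin on a cart in front of the work surface, level with it; the furniture and walls round the work are solid. World frame = base frame: x ahead of the robot, y to its left, z up, the work surface at z = 0. Lengths are in m, angles in rad, forces in N, time in s.
With the tool pointing down it reaches from about 0.275 to 0.875 m from the base axis. Payload 12.5 kg.
Tool frame: the origin (TCP) lies where the fingers leave the gripper's body, on its centre line; the fingertips stand 73 mm ahead of it and the grasp point (between the pads) lies 54 mm ahead of it; z points along the fingers, y is the line along which they close (so a half turn about z gives the same grasp; the last joint's range is limited). The gripper opens to 85 mm and grips with 20 to 120 N. Pads are 22 mm wide; open, the fingers measure 114 mm over their backs; the gripper's body (76 mm by 85 mm) begins 54 mm behind the grasp point. The pads swing forward as they close: fully open they stand 13 mm farther back than shut.
Start: joints at [-1.273, 0.351, 1.652, -0, 1.139, -0.085], TCP at [0.205, -0.51, 0.304] pointing down, gripper open.
Joint ranges: [-2.75, 2.75], [-0.79, 2.1], [0.01, 2.65], [-1.57, 4.71], [0.07, 3.14], [-2.87, 2.87]. Speed limits (rad/s): [2.22, 2.22, 2.79, 3.14, 3.14, 3.14].

### API

Orientations are given as a unit quaternion [x, y, z, w].
In Python, from cell import env, viewer, order gives the robot as it stands.
- The arm moves only by the tool servo_tool, never from a script. Its argument "targets" is text: rows parted by semicolons, each of 7 numbers parted by spaces: the shift along the world's x, y, z as a fraction of full scale, then the turn, a rotation vector about the world's x, y, z as a fraction of full scale, then the gripper's target within -1 to 1 (fully open at 1, half-way at 0, shut at -1). A call has 1 to 12 rows; each row is the pose to reach, as a shift and turn from the pose commanded when the call began, turning the shorter way round; what a row does not reach only later rows make up. Full scale, the value 1, is 0.3 m for a shift and 360 degrees for a turn. A row lasts 1/12 s, in which the tool goes at most 41.7 mm and 7.16 degrees, less where a joint would pass 70% of its speed; a pose out of reach is approached as far as the arm can. A call with a number of a shift or a turn outside -1 to 1 is refused whole. A call with a gripper value outside its range is refused whole. The fingers move at their own pace and stop on an object; "squeeze" is the grip in N (left out, the last holds). Time passes only in rows, so rows that repeat a pose let the fingers close. It gives the time, the measured TCP pose, the force, the opening and the grip force at its end, in the units of the state.
- env.get_state(): the state, without advancing time (a new reading comes with each control period).
- viewer.read_camera(name): name is "side" or "top" or "wrist"; returns (picture, depth): 384x512x3 uint8, red, green, blue; 384x512 float32, m along the optical axis (not along the pixel's ray), 0 where there is no reading.
- viewer.camera_info(name): a dict with "K" (3x3 intrinsics, pixels), "R" (3x3) and "t" (3): a world point X has camera coordinates R X + t. Camera axes: x right, y down, z forward; pixel columns grow to the right and rows downward; lengths in m; the calibration is good to about 2 mm. A picture is of the moment at which its call begins: read the wrist's pose just before it. camera_info takes no time and is no camera call; for the wrist camera it gives the pose at the moment of the call.
- order.close_job(): hands the job in; it is judged then, once.
Trained networks look in the newest picture that a camera, given by its name, has taken for a name from the list of things; names that differ only in an ending like _2 or _b are one class to them, and where a whole thing is asked for, a point or a joint stands for the part that bears it (a point fixed in the world has none). Each returns a list of dicts, best first, with "p" (0 to 1); they miss things now and then, are a little off and sometimes report something else, mostly with a low value. They report only what shows in the picture. A call takes as long as a camera call. They do not tell look-alikes from the thing itself.
- viewer.find_in(camera, thing): "location" ([x, y, z] in m, in world coordinates, good to about 4 mm: the middle of the surface that is visible of it).
- viewer.trace(camera, thing): "region" (384x512 bool, what is visible of it).
- viewer.mark_of(camera, thing): "location" ([x, y, z] in m, in world coordinates, good to about 4 mm: a listed point, or the origin of a listed thing).
The state is a dict: "time_s": time; "joints": joint angles; "qvel": joint speeds; "effort": joint torques, N m; "eef_pos": TCP position; "tool_rot": TCP orientation; "force": force on the tool from outside, world axes, zero at the start; "wrist_torque": the same for the moment, N m; "grip_width": finger opening in m; "gripper_force": force on a finger pad.
Only numpy, scipy, OpenCV 4.12 (cv2) and the standard library are available. Lean on these libraries where they do the work, as an engineer would, in place of code of your own. Each camera call takes 0.05 s, during which the arm holds its last target. There are 200 camera calls.

### The job

Two rollers lie at the foot of the sloping two-lane gutter. With the fingertips, push the brass roller up its lane and over the low steel ridge into the pocket at the black end stop, so that it stays parked there when you let go. Roll it, do not lift it out of the gutter; leave the steel roller at the foot of its lane and do not disturb the things standing about.

Things in the scene. Friction and masses are not known exactly. Their poses are not given: they have to be found in the camera images.
- gutter: Blue-floored sloping gutter with two lanes, on a stand. Origin on the floor's surface midway across, 45 mm above the bench; x runs uphill along the floor (slope 0.14 rad, roughly to the robot's left), y across, z square to the floor. Lanes 60 mm wide, centred at y = +32.5 and -32.5 mm; their three rims are 5 mm thick and stand 12 mm above the floor.
- foot_lip (a point): Top of the lip across the foot of the gutter, gutter x = -157 mm, 5 mm thick, 14 mm above the floor. It holds the rollers, whose backs come to 3 mm short of its outer side, so that a finger reaches them only above the lip; the gutter ends there and the space behind it is open for a finger.
- ridge_top (a point): Top of the round steel ridge across both lanes, gutter x = 99 mm, 3 mm above the floor. Only the ridge keeps a parked roller from rolling back down.
- stop_face (a point): Foot of the uphill end stop's face (black plate across both lanes), gutter x = 140 mm; the plate stands 34 mm above the floor.
- brass_roller: Yellow polished brass roller, slippery (friction about 0.18), 50 mm diameter, 54 mm long, about 0.3 kg, lying across one of the two lanes (either one) against the foot lip, at gutter x = -132 mm. Origin at its centre; its y axis is the roller's axis, the other two turn as it rolls. Parked in the pocket between ridge and end stop, its centre lies at gutter x = 112 to 115 mm.
- steel_roller: Grey steel roller of the same size, in the other lane. Origin at its centre.
- vial: Small glass sample vial with a black cap, 27 mm diameter, 56 mm tall, standing on the bench near its front edge, to the right of the gutter's foot. Origin at the centre of its underside.
- weight: Brass weight with a knob, 25 mm diameter, 30 mm tall, standing on the bench on the far side of the gutter. Origin at the centre of its underside.
- jar: White sample jar with a green lid, 52 mm diameter, 67 mm tall, standing on the bench near its front edge, to the left of the gutter's high end. Origin at the centre of its underside.
Not all that is in view belongs to the job. What is shaped like the brass_roller but blue is not meant.

How it is judged:
At the end, for the whole second after the job is handed in: The brass roller rests on the gutter's floor in the pocket between ridge and end stop (gutter x 107 to 119 mm, centre 21 to 28 mm above the floor, square across the lane within 0.15 rad), at rest, and the steel roller is within 12 mm of its place at the foot (x of brass_roller in the frame of gutter between 0.107 and 0.119 m and z of brass_roller in the frame of gutter between 0.021 and 0.028 m and angle between the y axis of brass_roller and the y axis of gutter, either way round below 0.15 rad and linear speed of brass_roller below 0.02 m/s and distance of steel_roller from where it was at the start of the episode below 0.012 m); the robot touches nothing.
It fails at once if the brass roller is lifted more than 12 mm off the gutter's floor (z of brass_roller in the frame of gutter above 0.037 m).
It fails at once if the steel roller is moved more than 12 mm (distance of steel_roller from where it was at the start of the episode above 0.012 m).
It fails at once if a bystander is moved more than 20 mm or tipped (distance of any of vial, weight, jar from where it was at the start of the episode above 0.02 m or angle between any of vial, weight, jar's own z axis and vertical above 0.4 rad).
It also fails if it takes over 38 s, if anything falls off the work surface, if the arm or the gripper's body presses on something with over 40 N, if the wrist force passes 120 N, or if a joint passes its speed limit or range.

## Working session

There is one attempt and no reset: what is moved stays moved. The work goes in short steps, Python scripts to look and compute and a tool call to move; the robot and the scene stay as the last step left them, time stands still between calls to the robot, and variables do not carry over. Pictures are saved under pics/ and viewed, at most 10 in all, crops included, and the job is handed in when it is done.

Besides the shell and the picture viewer there is one more tool, called as name(argument=value, ...) on one line, values as JSON. servo_tool: Moves the arm, as the interface text tells. Its arguments: {"type":"object","properties":{"targets":{"type":"string"},"squeeze":{"type":"number"}},"required":["targets"]}

```bash
mkdir -p pics
python3 - <<'E'
from cell import env, viewer
import cv2, numpy as np
ims=[]
for c in ["top","side"]:
    p,d=viewer.read_camera(c); ims.append(p)
    for t in ["brass_roller","steel_roller","foot_lip","ridge_top","stop_face","gutter","vial","weight","jar"]:
        r=viewer.mark_of(c,t)
        print(c,t,[(np.round(q["location"],3).tolist(),round(q["p"],2)) for q in r[:3]])
im=np.vstack(ims)[:,:,::-1]
cv2.imwrite("pics/a.png",cv2.resize(im,(400,600)) if 0 else cv2.resize(im,None,fx=.78,fy=.78))
s=env.get_state(); print(s["time_s"],s["eef_pos"],s["tool_rot"],s["grip_width"])
E
```

```text
top brass_roller [([0.756, -0.209, 0.024], 0.72)]
top steel_roller [([0.531, -0.208, 0.047], 0.69), ([0.542, -0.075, 0.046], 0.5), ([0.464, -0.314, 0.004], 0.24)]
top foot_lip [([0.522, 0.023, 0.061], 0.72), ([0.572, -0.224, 0.038], 0.58)]
top ridge_top [([0.522, 0.022, 0.057], 0.61)]
top stop_face [([0.514, 0.061, 0.061], 0.57)]
top gutter [([0.541, -0.073, 0.048], 0.77)]
top vial [([0.463, -0.313, 0.002], 0.48)]
top weight [([0.669, -0.127, -0.004], 0.38)]
top jar [([0.462, 0.268, -0.001], 0.85)]
side brass_roller [([0.755, -0.211, 0.026], 0.75), ([0.598, -0.197, 0.051], 0.66)]
side steel_roller [([0.536, -0.209, 0.055], 0.78)]
side foot_lip [([0.571, -0.224, 0.036], 0.6)]
side ridge_top [([0.521, 0.024, 0.062], 0.82)]
side stop_face [([0.516, 0.063, 0.063], 0.94)]
side gutter [([0.544, -0.076, 0.048], 0.91)]
side vial [([0.461, 0.27, -0.001], 0.74), ([0.468, -0.312, -0.001], 0.57)]
side weight [([0.668, -0.122, -0.002], 0.63), ([0.599, -0.197, 0.049], 0.57)]
side jar [([0.459, 0.273, -0.001], 0.56)]
1.0 [ 0.20546934 -0.51016701  0.30391397] [ 9.81736459e-01  1.90245959e-01 -5.08562991e-06  2.32328000e-05] 0.08553378717182285
```

View pics/a.png

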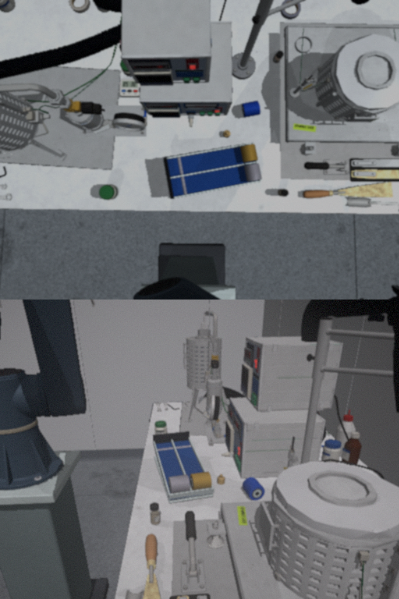

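The picture shows the brass roller in the far lane (top view px ~(248,152)), the steel roller in the near lane (~(252,172)), and a blue decoy at (250,108). I'll refine the gutter pose from the blue floor.

```bash
cat > h.py <<'E'
import numpy as np, json
from scipy.spatial.transform import Rotation as Ro
from cell import env, viewer
def cloud(c):
    p,d=viewer.read_camera(c); i=viewer.camera_info(c); K,R,t=map(np.array,(i["K"],i["R"],i["t"]))
    v,u=np.mgrid[:384,:512]; C=np.stack([(u-K[0,2])*d/K[0,0],(v-K[1,2])*d/K[1,1],d],-1)
    return p,d,(C-t)@R
def gutter():
    g=json.load(open("g.json")); return Ro.from_euler("ZY",[g["yaw"],-0.14]),np.array(g["o"])
def row(target_g, pos0, q0, tip=.073):
    """row for fingertip centre at gutter point, tool square to floor, tool y along -gutter y or +"""
    G,o=gutter(); M=G.as_matrix(); p=o+M@np.array(target_g)+M[:,2]*tip
    T=np.column_stack([M[:,0],-M[:,1],-M[:,2]])
    best=min((Ro.from_matrix(T@np.diag([s,s,1]))*Ro.from_quat(q0).inv() for s in(1,-1)),key=lambda r:r.magnitude())
    return np.round(np.r_[(p-pos0)/.3,best.as_rotvec()/(2*np.pi)],4), p
E
python3 - <<'E'
from h import *
import cv2
p,d,X=cloud("top")
h=cv2.cvtColor(p,cv2.COLOR_RGB2HSV)
m=(h[...,0]>105)&(h[...,0]<130)&(h[...,1]>120)&(d>0)&(abs(X[...,0]-.545)<.09)&(abs(X[...,1]+.075)<.19)
P=X[m]; print(m.sum(),P.min(0),P.max(0))
A=np.c_[P[:,:2],np.ones(len(P))]; c=np.linalg.lstsq(A,P[:,2],rcond=None)[0]; print("plane",c,"slope",np.hypot(*c[:2]),"updir yaw",np.arctan2(c[1],c[0]))
r=cv2.minAreaRect(P[:,:2].astype(np.float32)); print(r)
(cx,cy),(w,l),a=r; a=np.radians(a)
yaw=a if w>l else a+np.pi/2
if np.sin(yaw)<0: yaw+=np.pi
yaw=(yaw)%(2*np.pi); print("yaw",yaw)
u=np.array([np.cos(yaw),np.sin(yaw)]); v=np.array([-u[1],u[0]])
print("across range",np.percentile(P[:,:2]@v,[0.3,50,99.7]),"along",np.percentile(P[:,:2]@u,[0.3,99.7]))
o=np.array([.543,-.075]);print("o along/across",o@u,o@v)
print("o from marks: brass",[np.round([q@u,q@v],4) for q in map(np.array,([.598,-.197],[.5335,-.2085],[.5715,-.224],[.5215,.023],[.515,.062]))])
json.dump({"yaw":yaw,"o":[.543,-.075,.045]},open("g.json","w"))
s=env.get_state()
for g in([-.195,-.0325,.10],[-.195,-.0325,.02],[-.14,-.0325,.02],[.07,-.0325,.02]):print(g,row(g,s["eef_pos"],s["tool_rot"]))
E
```

```text
3911 [ 0.45517035 -0.19270313  0.024646  ] [0.61849472 0.07351899 0.10536799]
plane [-0.0324423   0.15156489  0.07431575] slope 0.15499812030019536 updir yaw 1.7816632573625424
((0.5369278192520142, -0.058962032198905945), (0.12198882550001144, 0.25006410479545593), 11.540994644165039)
yaw 1.7722246822906078
across range [-0.5742457  -0.50869046 -0.45368203] along [-0.28933118 -0.04149674]
o along/across -0.18212110862921202 -0.5170163457683584
o from marks: brass [array([-0.3127, -0.5465]), array([-0.311, -0.481]), array([-0.3338, -0.5151]), array([-0.0818, -0.5156]), array([-0.0423, -0.517 ])]
[-0.195, -0.0325, 0.1] (array([ 1.3762,  0.7628, -0.3826,  0.0213, -0.0115,  0.2208]), array([ 0.61830452, -0.28133878,  0.18909646]))
[-0.195, -0.0325, 0.02] (array([ 1.3688,  0.7992, -0.6467,  0.0213, -0.0115,  0.2208]), array([ 0.61607106, -0.27040103,  0.10987918]))
[-0.14, -0.0325, 0.02] (array([ 1.3324,  0.9771, -0.6211,  0.0213, -0.0115,  0.2208]), array([ 0.60517492, -0.21704027,  0.11755405]))
[0.07, -0.0325, 0.02] (array([ 1.1938,  1.6562, -0.5234,  0.0213, -0.0115,  0.2208]), array([ 0.5635715 , -0.01329919,  0.14685811]))
```

servo_tool(targets="0.9 0.5 0 0.0213 -0.0115 0.2208 -0.48;0.9 0.5 0 0.0213 -0.0115 0.2208 -0.48;0.9 0.5 0 0.0213 -0.0115 0.2208 -0.48;0.9 0.5 0 0.0213 -0.0115 0.2208 -0.48;0.9 0.5 0 0.0213 -0.0115 0.2208 -0.48;0.9 0.5 0 0.0213 -0.0115 0.2208 -0.48;0.9 0.5 0 0.0213 -0.0115 0.2208 -0.48;0.9 0.5 0 0.0213 -0.0115 0.2208 -0.48;0.9 0.5 0 0.0213 -0.0115 0.2208 -0.48;0.9 0.5 0 0.0213 -0.0115 0.2208 -0.48;0.9 0.5 0 0.0213 -0.0115 0.2208 -0.48;0.9 0.5 0 0.0213 -0.0115 0.2208 -0.48")

```text
time_s: 2.05
eef_pos: [0.4756, -0.3601, 0.3037]
tool_rot: [0.628, 0.775, 0.045, -0.054]
force: [0.1, -0.5, 0.5]
grip_width: 0.0221
gripper_force: 0.0
```

Run:
```python
from h import *
g=json.load(open("g.json")); g["o"]=[.541,-.0725,.045]; json.dump(g,open("g.json","w"))
s=env.get_state(); print(s["time_s"],s["eef_pos"],s["grip_width"])
for g in([-.195,-.0325,.10],[-.195,-.0325,.045]):print(g,row(g,s["eef_pos"],s["tool_rot"]))
```

```text
2.05 [ 0.47562581 -0.36011141  0.3037337 ] 0.022081619383534912
[-0.195, -0.0325, 0.1] (array([ 4.689e-01,  2.709e-01, -3.821e-01, -1.000e-04,  1.000e-04,
       -1.000e-03]), array([ 0.61630452, -0.27883878,  0.18909646]))
[-0.195, -0.0325, 0.045] (array([ 4.638e-01,  2.960e-01, -5.637e-01, -1.000e-04,  1.000e-04,
       -1.000e-03]), array([ 0.61476901, -0.27131908,  0.13463458]))
```

servo_tool(targets="0.469 0.27 -0.15 0 0 -0.001 -0.48;0.469 0.27 -0.15 0 0 -0.001 -0.48;0.469 0.27 -0.15 0 0 -0.001 -0.48;0.469 0.27 -0.38 0 0 -0.001 -0.48;0.469 0.27 -0.38 0 0 -0.001 -0.48;0.469 0.27 -0.38 0 0 -0.001 -0.48;0.464 0.296 -0.564 0 0 -0.001 -0.48;0.464 0.296 -0.564 0 0 -0.001 -0.48;0.464 0.296 -0.564 0 0 -0.001 -0.48;0.464 0.296 -0.564 0 0 -0.001 -0.48")

```text
time_s: 2.88
eef_pos: [0.6145, -0.272, 0.1357]
tool_rot: [0.634, 0.77, 0.044, -0.054]
force: [0.7, 0.3, 1.0]
grip_width: 0.0224
gripper_force: 0.0
```

Run:
```python
from h import *
import cv2
s=env.get_state(); G,o=gutter()
print(s["time_s"],"TCP in gutter",G.inv().apply(s["eef_pos"]-o))
ims=[]
for c in("side","wrist","top"):
    p,d,X=cloud(c); Y=G.inv().apply((X-o).reshape(-1,3)).reshape(X.shape)
    m=(d>0)&(abs(Y[...,0]+.195)<.03)&(abs(Y[...,1]+.0325)<.06)&(Y[...,2]>.015)&(Y[...,2]<.11)
    Q=Y[m]; print(c,len(Q), np.round(np.percentile(Q,[1,5,50,95,99],axis=0),4).tolist() if len(Q) else "")
    if c=="side":
        i=viewer.camera_info(c); q=np.array(i["K"])@(np.array(i["R"])@s["eef_pos"]+i["t"]); u,v=(q[:2]/q[2]).astype(int); print(u,v)
        ims.append(cv2.resize(p[max(v-50,0):v+90,max(u-80,0):u+80],(400,350)))
    if c=="wrist": ims.append(cv2.resize(p,(400,300))[:,:]); 
ims[1]=cv2.copyMakeBorder(ims[1],0,50,0,0,cv2.BORDER_CONSTANT)
cv2.imwrite("pics/b.png",np.hstack(ims)[:,:,::-1])
```

```text
2.8833 TCP in gutter [-0.19545244 -0.03210172  0.11910949]
side 526 [[-0.2103, -0.0763, 0.0495], [-0.2091, -0.0718, 0.0545], [-0.2047, -0.0435, 0.0926], [-0.1881, 0.0053, 0.1076], [-0.1848, 0.0118, 0.1095]]
267 215
wrist 15457 [[-0.2063, -0.0793, 0.0542], [-0.2038, -0.0749, 0.0624], [-0.1867, -0.0229, 0.1013], [-0.1833, 0.0074, 0.108], [-0.1823, 0.0118, 0.1095]]
top 65 [[-0.2003, -0.0786, 0.0553], [-0.196, -0.0758, 0.0602], [-0.1857, -0.0617, 0.0992], [-0.1827, -0.0453, 0.1068], [-0.1819, -0.0444, 0.1086]]
```

View pics/b.png

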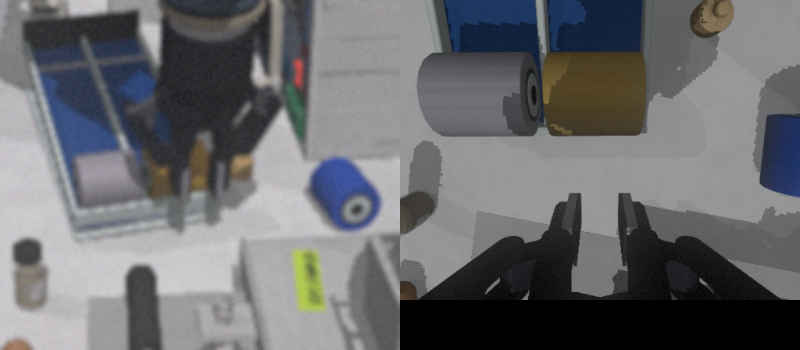

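The fingers are centred behind the brass roller (tips at side-crop px ~(178,230) and (215,222)). The linkage knuckles spread wide, so I'll check how low they reach relative to the steel roller.

Run:
```python
from h import *
G,o=gutter()
for c in("side","wrist"):
    p,d,X=cloud(c); Y=G.inv().apply((X-o).reshape(-1,3)).reshape(X.shape)
    m=(d>0)&(abs(Y[...,0]+.195)<.03)&(abs(Y[...,1]+.0325)<.07)&(Y[...,2]>.02)&(Y[...,2]<.14); Q=Y[m]
    for z in np.arange(.03,.12,.008):
        k=Q[(Q[:,2]>=z)&(Q[:,2]<z+.008)]
        if len(k): print(c,round(z,3),len(k),np.round([*np.percentile(k[:,1],[1,99]),*np.percentile(k[:,0],[1,99])],4))
```

```text
side 0.046 15 [-0.0493 -0.015  -0.2084 -0.1881]
side 0.054 42 [-0.0566 -0.0089 -0.2082 -0.1897]
side 0.062 51 [-0.0561 -0.0087 -0.2091 -0.1892]
side 0.07 56 [-0.0581 -0.0083 -0.2089 -0.1894]
side 0.078 50 [-0.057  -0.0089 -0.2086 -0.1865]
side 0.086 48 [-0.069  -0.0018 -0.2106 -0.1942]
side 0.094 110 [-0.0755  0.009  -0.2114 -0.1878]
side 0.102 150 [-0.079   0.0132 -0.2108 -0.1856]
side 0.11 103 [-0.0825  0.0188 -0.2139 -0.1849]
side 0.118 125 [-0.0876  0.0222 -0.2147 -0.1865]
wrist 0.046 169 [-0.0549 -0.0165 -0.2064 -0.1844]
wrist 0.054 623 [-0.0577 -0.0099 -0.2051 -0.1841]
wrist 0.062 775 [-0.0583 -0.0094 -0.2047 -0.1841]
wrist 0.07 899 [-0.0583 -0.0094 -0.2058 -0.1841]
wrist 0.078 1219 [-0.0573 -0.0103 -0.2065 -0.184 ]
wrist 0.086 1392 [-0.0709  0.0044 -0.2025 -0.1817]
wrist 0.094 3742 [-0.0775  0.0102 -0.2064 -0.1816]
wrist 0.102 6884 [-0.0805  0.0131 -0.2056 -0.1828]
wrist 0.11 4102 [-0.0854  0.0182 -0.1887 -0.1779]
wrist 0.118 6180 [-0.089   0.0218 -0.1891 -0.1777]
```

servo_tool(targets="-0.0024 0.0116 -0.0842 0 0 0 -0.48;-0.0024 0.0116 -0.0842 0 0 0 -0.48;-0.0024 0.0116 -0.0842 0 0 0 -0.48;-0.009 0.0439 -0.0795 0 0 0 -0.48;-0.0156 0.0763 -0.0749 0 0 0 -0.48;-0.019 0.0925 -0.0726 0 0 0 -0.48;-0.0222 0.1086 -0.0702 0 0 0 -0.48;-0.0255 0.125 -0.0679 0 0 0 -0.48;-0.0288 0.141 -0.0656 0 0 0 -0.48")

```text
time_s: 3.88
eef_pos: [0.6061, -0.2286, 0.1155]
tool_rot: [0.633, 0.771, 0.045, -0.054]
force: [-0.0, -0.8, 0.2]
grip_width: 0.0221
gripper_force: 0.4
```

```bash
cat > chk.py <<'E'
from h import *
import cv2,sys
G,o=gutter(); s=env.get_state()
print(s["time_s"],"tip in gutter",np.round(G.inv().apply(s["eef_pos"]-o)-[0,0,.073],4),"F gutter",np.round(G.inv().apply(s["force"]),1))
for c in("top","side"):
    p,d,X=cloud(c); Y=G.inv().apply((X-o).reshape(-1,3)).reshape(X.shape)
    h=cv2.cvtColor(p,cv2.COLOR_RGB2HSV)
    m=(h[...,0]>12)&(h[...,0]<32)&(h[...,1]>110)&(d>0)&(abs(Y[...,1]+.0325)<.035)&(Y[...,2]>.01)&(Y[...,2]<.056)&(abs(Y[...,0])<.17)
    Q=Y[m]; print(c,len(Q),np.round(np.percentile(Q,[1,50,99],axis=0),4).tolist() if len(Q) else "")
    for t in ("brass_roller","steel_roller"):
        print(t,[(np.round(G.inv().apply(np.array(q["location"])-o),3).tolist(),round(q["p"],2)) for q in viewer.mark_of(c,t)[:3]])
    if len(sys.argv)>1 and c==sys.argv[2]:
        i=viewer.camera_info(c); q=np.array(i["K"])@(np.array(i["R"])@s["eef_pos"]+i["t"]); u,v=(q[:2]/q[2]).astype(int)
        cv2.imwrite(sys.argv[1],cv2.resize(p[max(v-60,0):v+75,max(u-90,0):u+90],(720,540),interpolation=2)[:,:,::-1])
E
python3 chk.py pics/c.png side
```

```text
3.8833 tip in gutter [-0.1545 -0.0325  0.0199] F gutter [-0.8  0.2  0.3]
top 290 [[-0.1355, -0.0542, 0.0288], [-0.1079, -0.0338, 0.0461], [-0.0933, -0.0057, 0.0528]]
brass_roller [([-0.178, -0.186, 0.003], 0.78), ([-0.113, -0.029, 0.024], 0.54)]
steel_roller [([-0.13, 0.033, 0.021], 0.63), ([-0.118, -0.032, 0.022], 0.49)]
side 89 [[-0.1453, -0.0472, 0.0222], [-0.1382, -0.0393, 0.0402], [-0.1168, -0.03, 0.0518]]
brass_roller [([-0.179, -0.181, 0.006], 0.89)]
steel_roller [([-0.125, 0.034, 0.029], 0.76)]
```

View pics/c.png

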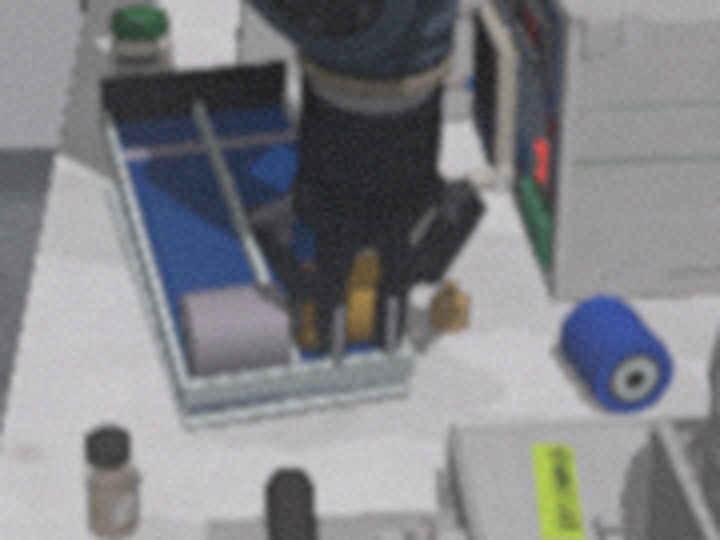

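The brass roller has cleared the lip (crop px ~(340,310)) and the steel roller is undisturbed (~(235,330)). I'll roll it up the lane.

servo_tool(targets="-0.0053 0.0259 0.0037 0 0 0 -0.48;-0.0106 0.0517 0.0074 0 0 0 -0.48;-0.0158 0.0776 0.0112 0 0 0 -0.48;-0.0211 0.1035 0.0149 0 0 0 -0.48;-0.0264 0.1294 0.0186 0 0 0 -0.48;-0.0317 0.1552 0.0223 0 0 0 -0.48;-0.037 0.1811 0.026 0 0 0 -0.48;-0.0422 0.207 0.0298 0 0 0 -0.48;-0.0475 0.2328 0.0335 0 0 0 -0.48;-0.0528 0.2587 0.0372 0 0 0 -0.48;-0.0581 0.2846 0.0409 0 0 0 -0.48;-0.0634 0.3104 0.0446 0 0 0 -0.48")

```text
time_s: 5.18
eef_pos: [0.5868, -0.1352, 0.1285]
tool_rot: [0.633, 0.771, 0.045, -0.054]
force: [-0.3, -1.0, 0.9]
grip_width: 0.0223
gripper_force: 0.4
```

servo_tool(targets="-0.0053 0.0259 0.0037 0 0 0 -0.48;-0.0106 0.0517 0.0074 0 0 0 -0.48;-0.0158 0.0776 0.0112 0 0 0 -0.48;-0.0211 0.1035 0.0149 0 0 0 -0.48;-0.0264 0.1294 0.0186 0 0 0 -0.48;-0.0317 0.1552 0.0223 0 0 0 -0.48;-0.037 0.1811 0.026 0 0 0 -0.48;-0.0422 0.207 0.0298 0 0 0 -0.48;-0.0475 0.2328 0.0335 0 0 0 -0.48;-0.0528 0.2587 0.0372 0 0 0 -0.48")

```text
time_s: 6.02
eef_pos: [0.571, -0.0576, 0.1397]
tool_rot: [0.633, 0.771, 0.045, -0.054]
force: [0.5, -1.0, 0.7]
grip_width: 0.0221
gripper_force: 0.5
```

```bash
python3 chk.py pics/d.png top
```

```text
6.0167 tip in gutter [ 0.0218 -0.0324  0.0195] F gutter [-1.  -0.3  0.9]
top 71 [[0.0673, -0.0558, 0.0323], [0.0765, -0.0431, 0.0419], [0.0817, -0.0208, 0.0512]]
brass_roller [([-0.18, -0.183, 0.002], 0.89), ([0.06, -0.034, 0.026], 0.59)]
steel_roller [([-0.132, 0.037, 0.022], 0.91)]
side 50 [[0.0336, -0.0483, 0.0182], [0.0391, -0.0384, 0.035], [0.0603, -0.0317, 0.0501]]
brass_roller [([-0.175, -0.178, 0.005], 0.62), ([0.062, -0.034, 0.025], 0.59), ([-0.002, -0.001, 0.003], 0.37)]
steel_roller [([-0.128, 0.035, 0.028], 0.86)]
```

View pics/d.png

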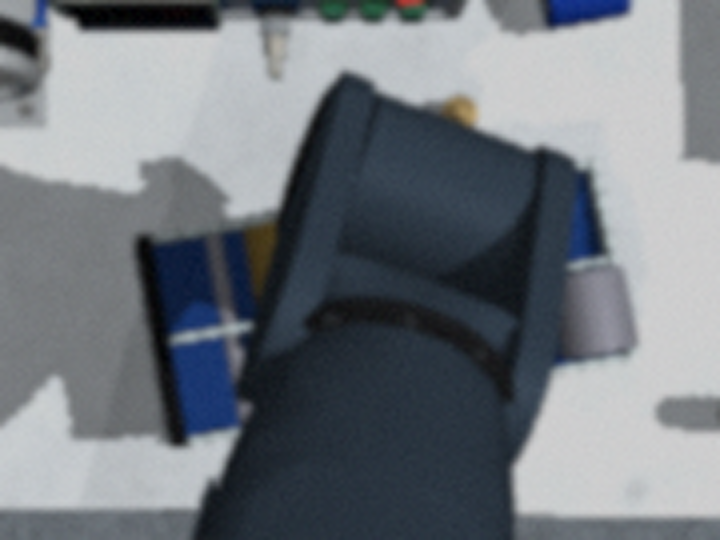

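The brass roller is at gutter x ≈ 0.058 (crop px ~(262,255)), just short of the ridge. I'll go over the ridge slowly.

servo_tool(targets="-0.0053 0.0259 0.0037 0 0 0 -0.48;-0.0106 0.0517 0.0074 0 0 0 -0.48;-0.0158 0.0776 0.0112 0 0 0 -0.48;-0.0198 0.097 0.014 0 0 0 -0.48;-0.0224 0.11 0.0158 0 0 0 -0.48;-0.0251 0.1229 0.0177 0 0 0 -0.48;-0.0277 0.1358 0.0195 0 0 0 -0.48;-0.0304 0.1488 0.0214 0 0 0 -0.48;-0.0323 0.1585 0.0228 0 0 0 -0.48;-0.0343 0.1682 0.0242 0 0 0 -0.48;-0.0356 0.1746 0.0251 0 0 0 -0.48;-0.037 0.1811 0.026 0 0 0 -0.48")

```text
time_s: 7.32
eef_pos: [0.56, -0.0038, 0.1473]
tool_rot: [0.633, 0.771, 0.045, -0.054]
force: [-0.1, 1.0, 0.3]
grip_width: 0.0225
gripper_force: 0.0
```

```bash
python3 chk.py
```

```text
7.3167 tip in gutter [ 0.0772 -0.0323  0.0194] F gutter [ 1.  -0.1  0.2]
top 13 [[0.1341, -0.0553, 0.0311], [0.1363, -0.0483, 0.0355], [0.1382, -0.0388, 0.0391]]
brass_roller [([-0.178, -0.186, 0.004], 0.67), ([0.117, -0.031, 0.024], 0.39)]
steel_roller [([-0.128, 0.036, 0.02], 0.72)]
side 51 [[0.0864, -0.0436, 0.0223], [0.0907, -0.037, 0.0373], [0.1078, -0.0304, 0.0488]]
brass_roller [([0.11, -0.036, 0.025], 0.67), ([-0.178, -0.181, 0.003], 0.58)]
steel_roller [([-0.132, 0.031, 0.03], 0.8)]
```

The roller appears to be parked with the contact force gone. Backing off downhill, then up.

servo_tool(targets="0.0066 -0.0323 -0.0047 0 0 0 -0.48;0.0132 -0.0647 -0.0093 0 0 0 -0.48;0.0264 -0.1294 -0.0186 0 0 0 -0.48;0.04 -0.19 0.1 0 0 0 -0.48;0.04 -0.23 0.25 0 0 0 -0.48;0.04 -0.35 0.4 0 0 0 -0.48;0.04 -0.5 0.5 0 0 0 -0.48;0.04 -0.6 0.5 0 0 0 -0.48;0.04 -0.6 0.5 0 0 0 -0.48;0.04 -0.6 0.5 0 0 0 -0.48")

```text
time_s: 8.45
eef_pos: [0.572, -0.1882, 0.2986]
tool_rot: [0.635, 0.77, 0.045, -0.052]
force: [-0.6, -0.1, -0.9]
grip_width: 0.0222
gripper_force: 0.0
```

```bash
python3 chk.py
python3 - <<'E'
from h import *
import cv2
p,_=viewer.read_camera("top"); q,_=viewer.read_camera("side")
cv2.imwrite("pics/e.png",np.hstack([cv2.resize(p[150:270,190:350],(400,300)),cv2.resize(q[140:290,170:330],(400,300))])[:,:,::-1])
E
```

```text
8.45 tip in gutter [-0.083  -0.0072  0.1948] F gutter [-0.1  0.6 -0.8]
top 355 [[0.0934, -0.0557, 0.0334], [0.1162, -0.0309, 0.0471], [0.1363, -0.007, 0.0535]]
brass_roller [([-0.175, -0.183, 0.003], 0.85), ([0.114, -0.032, 0.024], 0.78)]
steel_roller []
side 38 [[0.0854, -0.0537, 0.0265], [0.0923, -0.0118, 0.04], [0.1111, -0.0066, 0.0502]]
brass_roller [([-0.179, -0.181, 0.005], 0.9), ([0.113, -0.035, 0.026], 0.84)]
steel_roller [([-0.127, 0.035, 0.026], 0.71), ([-0.157, 0.005, 0.015], 0.42)]
```

View pics/e.png

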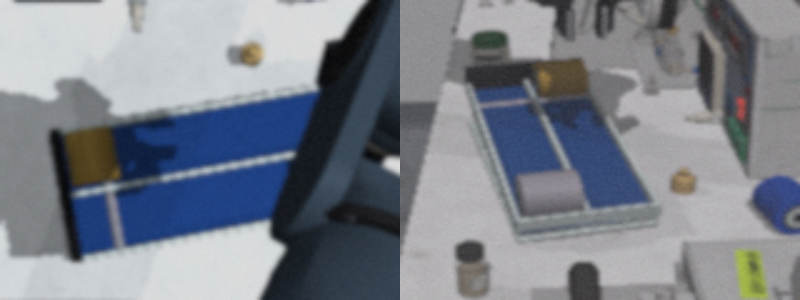

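The brass roller sits square in the pocket against the end stop (top crop px ~(92,157), side ~(560,78)). The steel roller is still at its foot (~(550,190)), and the vial, weight and jar are upright and the arm is clear.

```bash
python3 -c "
from cell import order
print(order.close_job())"
```

```text
the job is handed in; nothing more can be done
None
```

The brass roller is parked in the pocket at about gutter x = 113 mm, and the job is handed in; at the last look the steel roller was still at its foot, the vial, weight and jar were upright, and the arm was clear.

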